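Put the hammer and gouge away in the cutout tray and lock it

ROBOT

A 6-joint arm with a two-finger parallel gripper is mounted at the origin on a cart in front of the work surface, level with it; the furniture and walls round the work are solid. World frame = base frame: x ahead of the robot, y to its left, z up, the work surface at z = 0. Lengths are in mm, angles in rad, forces in N, time in s.
With the tool pointing down it reaches from about 300 to 775 mm from the base axis. Payload 14.6 kg.
Tool frame: the origin (TCP) lies at the very end of the fingers, on their centre line; the grasp point (between the pads) lies 19 mm behind it; z points along the fingers, y is the line along which they close (so a half turn about z gives the same grasp; the last joint's range is limited). The gripper opens to 94 mm and grips with 3 to 60 N. Pads are 16 mm wide; open, the fingers measure 119 mm over their backs; the gripper's body (75 mm by 177 mm) begins 78 mm behind the grasp point.
Start: joints at [-1.387, 0.3, 1.521, -0, 1.321, -0.067], TCP at [136.492, -532.784, 167.246] pointing down, gripper open.
Joint ranges: [-3.03, 3.03], [-0.79, 2.21], [0.23, 2.52], [-1.04, 4.18], [0, 3.07], [-2.55, 2.55]. Speed limits (rad/s): [2.22, 2.22, 2.57, 3.14, 3.14, 3.14].

INTERFACE

Orientations are given as [roll, pitch, yaw] about the fixed x, y, z axes, in that order (R = Rz(yaw) Ry(pitch) Rx(roll)).
In Python, from cell import manip, optics gives the robot as it stands.
- The arm moves only by the shell command python3 -m crank 'ROWS' [FORCE]. ROWS is JSON, a list of rows, each a list of 7 numbers: the opening in per cent of the stroke, from 0 (shut) to 100 (fully open), then the shift along the tool's x, y, z in mm, then the turn, a rotation vector about the tool's x, y, z in rad. A call has 1 to 10 rows; each row is the pose to reach, as a shift and turn from the pose commanded when the call began, along the tool's axes at that moment; what a row does not reach only later rows make up. A row lasts 1/10 s, in which the tool goes at most 50 mm and 8.59 degrees, less where a joint would pass 70% of its speed; a pose out of reach is approached as far as the arm can. A call with a gripper value outside its range is refused whole. The fingers move at their own pace and stop on an object; FORCE is the grip in N (left out, the last holds). Time passes only in rows, so rows that repeat a pose let the fingers close. It gives the time, the measured TCP pose, the force, the opening and the grip force at its end, in the units of the state.
- manip.read_state(): the state, without advancing time (a new reading comes with each control period).
- optics.camera(name): name is "scene" or "top" or "wrist"; returns (picture, depth): 384x512x3 uint8, red, green, blue; 384x512 float32, mm along the optical axis (not along the pixel's ray), 0 where there is no reading.
- optics.calibration(name): a dict with "camera_matrix" (3x3 intrinsics, pixels), "R" (3x3) and "t" (3): a world point X has camera coordinates R X + t. Camera axes: x right, y down, z forward; pixel columns grow to the right and rows downward; lengths in mm; the calibration is good to about 2 mm. A picture is of the moment at which its call begins: read the wrist's pose just before it. calibration takes no time and is no camera call; for the wrist camera it gives the pose at the moment of the call.
- manip.sign_off(): hands the job in; it is judged then, once.
The state is a dict: "clock": time; "joints": joint angles; "qd": joint speeds; "effort": joint torques, N m; "eef_pos": TCP position; "eef_rot": TCP orientation; "wrist_force": force on the tool from outside, world axes, zero at the start; "moment": the same for the moment, N m; "finger_gap": finger opening in mm; "finger_force": force on a finger pad.
Only numpy, scipy, OpenCV 4.12 (cv2) and the standard library are available. Lean on these libraries where they do the work, as an engineer would, in place of code of your own. Each camera call takes 0.05 s, during which the arm holds its last target. There are 200 camera calls.

TASK

Put the small hammer and the wooden-handled gouge away in the black foam tool tray: lay each one fully home in the cutout of its own shape, flat on the yellow bottom. Then swing the tray's red-tipped hold-down lever over its high point until it snaps shut across both tools. Do not shift or knock over the red-lidded jar, the green-capped bottle or the wax block.

Things in the scene. Friction and masses are not known exactly. Their poses are not given: they have to be found in the camera images.
- tray: Tool tray fixed to the bench, 260 x 176 x 16.5 mm: grey rim, black foam, yellow floor showing in two cutouts (hammer left, gouge right). Origin: centre of the underside; x along its length, roughly away from the robot, y to its left, z up. Foam top at z = 16 mm, floor of all cutouts and finger notches at z = 4 mm. About 3 mm of play all round.
- hammer_seat (a point): Where the hammer's origin belongs: floor of its T-shaped cutout, tray (0, 36, 4) mm; axes as the tray. Home, the hammer's y points along tray +x (head at the -x end): its yaw is the tray's - pi/2. Head slot 82 x 24 mm, handle slot 24 mm wide. Finger notches leave 25 mm beside the handle at x = -14 to 14 mm.
- gouge_seat (a point): Where the gouge's origin belongs: floor of its cutout, tray (0, -33, 4) mm; axes as the tray. Home, the gouge's y points along tray +x (handle at the +x end): its yaw is the tray's - pi/2. Blade slot 20 mm wide, x = -120 to 5 mm; handle slot 38 mm wide up to x = 120. Finger notches leave 30 mm beside the handle at x = 19 to 53 mm.
- hammer: Small pin hammer lying flat, about 0.14 kg, 76 x 216 x 18 mm, wooden handle, dark steel head. Origin: middle of its length, underside; y along the handle. Head at y = -108 to -90 mm, x = -38 to 38; handle from there to y = 108, x = -5 to 13 mm (middle x = 4), 18 mm high. A grasp across it at y = -14 to 14 mm falls on the tray's finger notches.
- gouge: Carving gouge lying flat, about 0.09 kg, 33 x 234 x 33 mm. Origin: middle of its length, underside; y along the tool. Round wooden handle from y = 6 to 117 mm, up to 33 mm thick, axis 16 mm above the underside; steel blade 14 mm wide, 12 mm high, y = -117 to 3 mm. A grasp across the handle at y = 19 to 53 mm falls on the tray's finger notches.
- lever (a joint): Hold-down lever, rad: 0 = open (leaning out to the tray's right, 65 degrees above level), 2.0 = closed (level across the tray, over gouge blade and hammer handle). A spring resists with up to 0.45 N m (most near 0.75 rad) until the high point at about 1.45 rad, and throws it back if let go before; past it, it snaps shut by itself and is held with 0.4 N m.
- lever_grip (a point): Middle of the lever's red grip, 14 mm wide (along x), 12 mm thick, 48 mm long, 130 mm from the hinge. x along the hinge axis (parallel to the tray's x), y along the lever from hinge to tip.
- lever_hinge (a point): On the lever's hinge axis, tray (-42, -100, 30) mm; the axis runs along tray x. The lever, 14 mm wide, swings up and over from the tray's right to its left (towards tray +y). Closed, it clears tools that are home by 2 to 4 mm; it cannot close over a tool that is not home.
- jar: Bystander: closed jar with red lid, 68 mm across, 85 mm high. Origin: centre of its underside.
- bottle: Bystander: dark slim bottle with green cap, 48 mm across, 165 mm high. Origin: centre of its underside.
- wax: Bystander: yellow beeswax block, 35 x 60 x 22 mm. Origin: centre of its underside.

How it is judged (in metres and radians):
On the way, in this order (a step that is already met when the one before it is completed fails the run):
1. hammer and gouge both lie home in their cutouts, lever still open (x of hammer in the frame of hammer_seat between -0.006 and 0.006 m and y of hammer in the frame of hammer_seat between -0.005 and 0.005 m and z of hammer in the frame of hammer_seat between -0.003 and 0.003 m and angle between the y axis of hammer and the x axis of hammer_seat, either way round below 0.06 rad and angle between hammer's own y axis and vertical between 1.53 and 1.61 rad and angle between each of hammer, gouge's own z axis and vertical below 0.35 rad and x of gouge in the frame of gouge_seat between -0.006 and 0.006 m and y of gouge in the frame of gouge_seat between -0.005 and 0.005 m and z of gouge in the frame of gouge_seat between -0.003 and 0.003 m and angle between the y axis of gouge and the x axis of gouge_seat, either way round below 0.06 rad and angle between gouge's own y axis and vertical between 1.53 and 1.61 rad and value of joint lever below 0.5 rad), for 0.2 s.
2. the lever has snapped shut (value of joint lever above 1.93 rad), for 0.2 s.
At the end, for the whole second after the job is handed in: Hammer and gouge lie at rest in their own cutouts, on the floor within 3 mm in height, 6 mm along and 5 mm across, turned right within 0.06 rad level along their length within 0.04 rad and rolled by less than 0.35 rad; the lever is shut (above 1.93 rad) (x of hammer in the frame of hammer_seat between -0.006 and 0.006 m and y of hammer in the frame of hammer_seat between -0.005 and 0.005 m and z of hammer in the frame of hammer_seat between -0.003 and 0.003 m and angle between the y axis of hammer and the x axis of hammer_seat, either way round below 0.06 rad and angle between hammer's own y axis and vertical between 1.53 and 1.61 rad and angle between each of hammer, gouge's own z axis and vertical below 0.35 rad and x of gouge in the frame of gouge_seat between -0.006 and 0.006 m and y of gouge in the frame of gouge_seat between -0.005 and 0.005 m and z of gouge in the frame of gouge_seat between -0.003 and 0.003 m and angle between the y axis of gouge and the x axis of gouge_seat, either way round below 0.06 rad and angle between gouge's own y axis and vertical between 1.53 and 1.61 rad and value of joint lever above 1.93 rad and linear speed of each of hammer, gouge below 0.02 m/s); the robot touches nothing.
It fails at once if the red-lidded jar is moved by more than 30 mm or tipped (distance of jar from where it was at the start of the episode above 0.03 m or angle between jar's own z axis and vertical above 0.3 rad).
It fails at once if the green-capped bottle is moved by more than 30 mm or tipped (distance of bottle from where it was at the start of the episode above 0.03 m or angle between bottle's own z axis and vertical above 0.3 rad).
It fails at once if the wax block is moved by more than 30 mm or tipped (distance of wax from where it was at the start of the episode above 0.03 m or angle between wax's own z axis and vertical above 0.3 rad).
It also fails if it takes over 72 s, if anything falls off the work surface, if the arm or the gripper's body presses on something with over 40 N, if the wrist force passes 120 N, or if a joint passes its speed limit or range.

## Working session

There is one attempt and no reset: what is moved stays moved. The work goes in short steps, Python scripts to look and compute and a shell command to move; the robot and the scene stay as the last step left them, time stands still between calls to the robot, and variables do not carry over. Pictures are saved under pics/ and viewed, at most 10 in all, crops included, and the job is handed in when it is done.

```bash
mkdir -p pics; ls; python3 - <<'E'
from cell import manip, optics
import cv2, numpy as np
s=manip.read_state(); print(s)
for n in ("top","scene"):
    p,d=optics.camera(n); c=optics.calibration(n)
    np.savez(f"{n}0.npz",p=p,d=d,K=c["camera_matrix"],R=c["R"],t=c["t"])
    cv2.imwrite(f"pics/{n}0.png",cv2.resize(p[:,:,::-1],(800,600),interpolation=cv2.INTER_CUBIC))
E
```

```text
pics
{'clock': 0.0, 'joints': array([-1.38660183e+00,  3.00494390e-01,  1.52161239e+00, -2.28126029e-05,
        1.32069071e+00, -6.65962169e-02]), 'qd': array([ 0.00189102,  0.0007171 , -0.00049324, -0.0017404 , -0.00030717,
       -0.00072675]), 'effort': array([ 9.70179208e-04, -5.31800723e+01, -3.52735341e+01,  7.08681252e-02,
        2.43313605e-02, -8.54640280e-05]), 'eef_pos': array([ 136.42720741, -532.48011535,  166.66034064]), 'eef_rot': array([-3.14038902e+00, -5.81311584e-05,  2.50796339e-01]), 'wrist_force': array([ 0.32616369, -0.25354894,  0.30641317]), 'moment': array([ 1.93547611e-03,  2.29764284e-02, -1.63538540e-05]), 'finger_force': 0.0, 'finger_gap': 94.31387474303632}
```

View pics/top0.png

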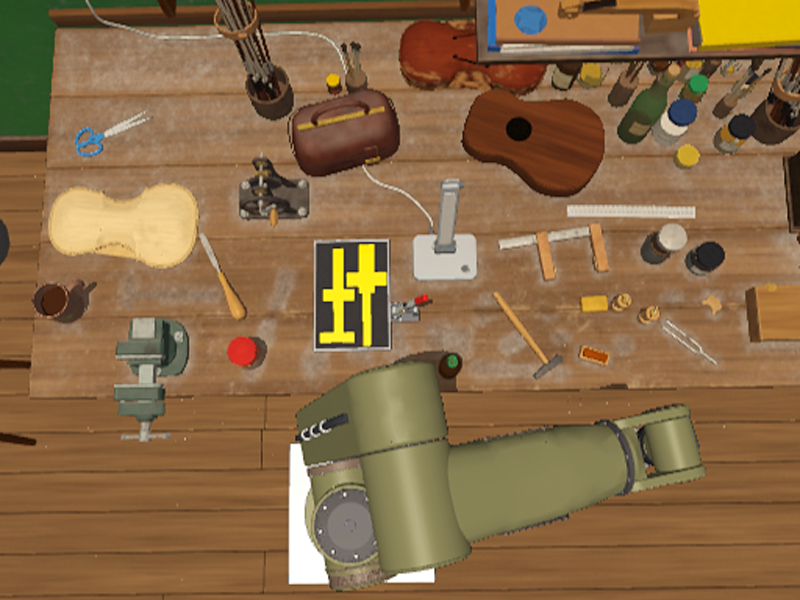

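View pics/scene0.png

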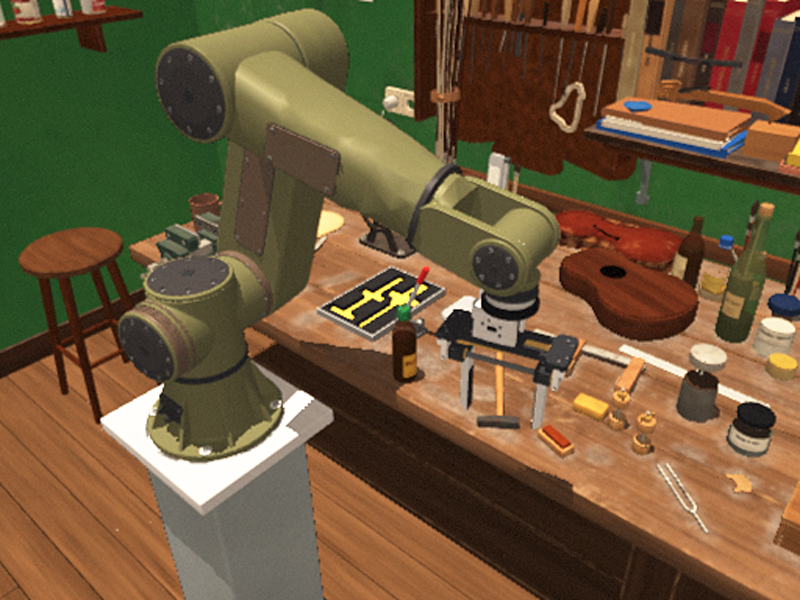

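The top view shows the tray at about (352,295), hammer running (495,293) to head (548,367), gouge from its tip at (202,235) to handle end (240,318), jar (243,351), bottle (450,363), wax (594,303). The scene view confirms the gripper is hovering over the hammer. Next is an enlarged strip.

```bash
cat > h.py <<'E'
import numpy as np, cv2
from scipy.spatial.transform import Rotation as Ro
def w(K,R,t,u,v,z):
    "pixel -> world on plane z"
    d=R.T@np.linalg.solve(K,[u,v,1.]); o=-R.T@t
    return o+d*(z-o[2])/d[2]
def tool(s):
    return Ro.from_euler('xyz',s["eef_rot"]), s["eef_pos"]
def togo(s,p,yaw):
    "shift in tool axes and z turn to put TCP at p, tool down, with tool y axis at yaw-90 (mod pi)"
    r,o=tool(s); T=Ro.from_euler('xyz',[np.pi,0,yaw])
    return r.inv().apply(np.array(p)-o).round(1),(r.inv()*T).as_rotvec().round(3)
E
python3 - <<'E'
import numpy as np,cv2
from h import *
f=np.load("top0.npz");K,R,t=f["K"],f["R"],f["t"]
p=f["p"][144:243,121:371,::-1]
im=cv2.resize(p,None,fx=3.2,fy=3.2,interpolation=cv2.INTER_CUBIC)
cv2.imwrite("pics/strip.png",im)
print("cam",-R.T@t, K[0,0])
for n,u,v,z in [("hamtail",495,293,15),("head",548,367,15),("gtip",202,235,8),("gend",240,318,16),("jar",243,351,85),("bottle",450,363,165),("wax",594,303,22),("traytl",314,240,16),("traytr",390,240,16),("traybl",314,350,16),("traybr",391,350,16),("grip",422,300,140)]:
    print(n,w(K,R,t,u/1.5625,v/1.5625,z).round())
E
```

```text
cam [ 136.32555046 -112.29120707 1730.14051728] 487.2505194262637
hamtail [ 481. -313.   15.]
head [ 309. -426.   15.]
gtip [635. 368.   8.]
gend [434. 272.  16.]
jar [349. 248.  85.]
bottle [ 306. -197.  165.]
wax [ 452. -536.   22.]
traytl [615. 103.  16.]
traytr [611. -74.  16.]
traybl [357. 102.  16.]
traybr [354. -73.  16.]
grip [ 444. -143.  140.]
```

View pics/strip.png

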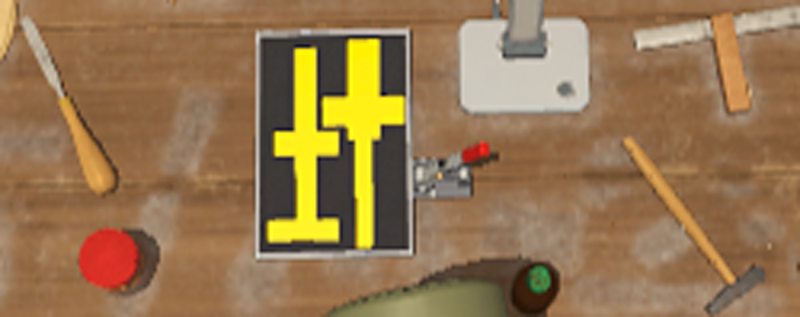

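The strip shows the hammer from tail (628,140) to handle/head junction (733,282), with head ends at (708,308) and (763,270). The gouge runs from tip (25,20) to handle end (103,190). Tray corners are at (256,31), (411,29), (413,254) and (257,256), and the lever grip is near (478,153).

```bash
python3 - <<'E'
import numpy as np,cv2
from h import *
from cell import manip,optics
f=np.load("top0.npz");K,R,t=f["K"],f["R"],f["t"]
g=lambda x,y,z:w(K,R,t,121+(x+.5)/3.2-.5,144+(y+.5)/3.2-.5,z)
tail,junc,hl,hr=g(628,140,18),g(733,282,18),g(708,308,18),g(763,270,18)
print("ham",tail.round(),junc.round(),hl.round(),hr.round(), np.hypot(*(tail-junc)[:2]))
gt,ge=g(25,20,6),g(103,190,10); print("gouge",gt.round(),ge.round(),np.hypot(*(ge-gt)[:2]),np.arctan2(*(ge-gt)[1::-1]))
# tray: refined from yellow mask (floor z=4) pixels -> world
p=f["p"].astype(int); m=(p[...,0]>180)&(p[...,1]>170)&(p[...,2]<90)
m[:, :195]=0;m[:,255:]=0;m[:145]=0;m[230:]=0
n,l,st,c=cv2.connectedComponentsWithStats(m.astype(np.uint8)); print(st,c)
c4=[g(x,y,16.5) for x,y in [(256,31),(411,29),(413,254),(257,256)]]
print(np.round(c4),np.mean(c4,0))
vs,us=np.nonzero(m); P=np.array([w(K,R,t,u,v,4)[:2] for u,v in zip(us,vs)],np.float32)
for yaw in [0]:
    print(P.min(0),P.max(0),cv2.minAreaRect(P))
s=manip.read_state(); c=optics.calibration("wrist"); print("wristcam",-c["R"].T@c["t"],c["R"],c["camera_matrix"],s["eef_pos"])
d=(tail-junc)[:2]; a=np.arctan2(d[1],d[0]); o=junc[:2]+d/np.hypot(*d)*90
print("ham yaw dir",a,"grasp",o); print(togo(s,[*o,180],a))
E
```

```text
ham [ 481. -313.   18.] [ 319. -422.   18.] [ 291. -393.   18.] [ 332. -456.   18.] 194.50954784593654
gouge [638. 371.   6.] [437. 276.  10.] 222.31224357310342 -2.6988216897653423
[[     0      0    512    384 195373]
 [   222    156     25     66    625]
 [   205    159     22     61    610]] [[255.69135449 191.52676163]
 [234.2144     182.0368    ]
 [216.02131148 192.62459016]]
[[616. 104.  16.]
 [615. -73.  17.]
 [357. -71.  16.]
 [358. 102.  16.]] [486.50323321  15.4886268   16.5       ]
[366.97327 -59.94979] [607.2052    89.043274] ((489.9610595703125, 12.5438232421875), (140.21200561523438, 240.2715301513672), 84.81029510498047)
wristcam [ 213.0168002  -512.50534653  385.05443506] [[ 2.47926041e-01 -9.68778495e-01 -9.51807547e-04]
 [-9.32830917e-01 -2.38991400e-01  2.69647161e-01]
 [-2.61455845e-01 -6.59646777e-02 -9.62958723e-01]] [[278.71496704   0.         257.37180428]
 [  0.         278.71496704 192.86482348]
 [  0.           0.           1.        ]] [ 136.44120005 -532.52157935  166.75150388]
ham yaw dir 0.5927151657935393 grasp [ 394.04090649 -371.86932794]
(array([289.4, -91.7, -13.1]), array([-0.001, -0.   , -0.342]))
```

```bash
python3 -m crank '[[60,48,-15,0,0,0,-0.1],[60,96,-30,0,0,0,-0.2],[60,144,-46,0,0,0,-0.3],[60,192,-61,0,0,0,-0.342],[60,240,-76,0,0,0,-0.342],[60,289,-92,0,0,0,-0.342],[60,289,-92,0,0,0,-0.342],[60,289,-92,0,0,0,-0.342]]' 20
python3 - <<'E'
from h import *
from cell import manip,optics
s=manip.read_state(); c=optics.calibration("wrist"); p,d=optics.camera("wrist")
np.savez("w1.npz",p=p,d=d,K=c["camera_matrix"],R=c["R"],t=c["t"],pos=s["eef_pos"],rot=s["eef_rot"]); print(s["clock"],s["eef_pos"],s["eef_rot"])
cv2.imwrite("pics/w1.png",cv2.resize(p[:,:,::-1],(800,600),interpolation=cv2.INTER_CUBIC))
E
```

```text
clock: 0.9
eef_pos: [394.2, -371.2, 166.9]
eef_rot: [-3.141, 0.0, 0.595]
wrist_force: [-0.5, -0.7, -0.4]
finger_gap: 56.7
finger_force: 0.0
0.9 [ 394.18399999 -371.19276729  166.86112603] [-3.14085095e+00  2.00578039e-04  5.95072849e-01]
```

View pics/w1.png

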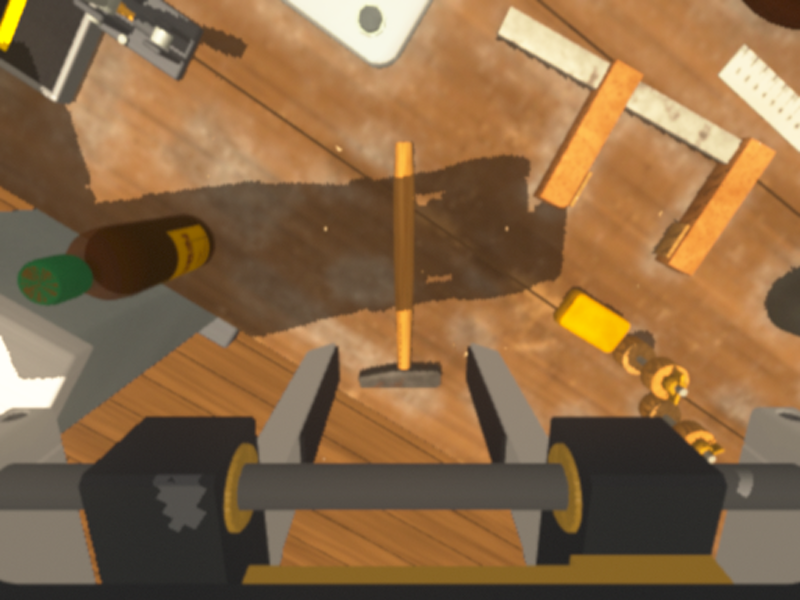

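The wrist view shows the hammer handle from (404,142) to (404,366), with the head spanning (359–441, ~376), between the fingers. The bottle at left is clear.

```bash
python3 - <<'E'
from h import *
from cell import manip
f=np.load("w1.npz");K,R,t=f["K"],f["R"],f["t"]; s=manip.read_state()
g=lambda x,y,z:w(K,R,t,(x+.5)/1.5625-.5,(y+.5)/1.5625-.5,z)
a,b=g(404,142,14),g(404,366,18); l,r=g(359,378,16),g(441,374,16)
print(a,b,np.hypot(*(a-b)[:2]),"head",l,r,np.hypot(*(l-r)[:2]))
d=(a-b)[:2]/np.hypot(*(a-b)[:2]); yaw=np.arctan2(d[1],d[0])
o=a[:2]-108*d; o2=b[:2]+90*d; print(yaw,o,o2); G=(o+o2)/2
print(togo(s,[*G,3],yaw))
E
```

```text
[ 484.38149889 -311.09103852   14.        ] [ 324.63725009 -419.38390775   18.        ] 192.9911152085185 head [ 290.57811199 -392.14504123   16.        ] [ 336.42904064 -452.66570266   16.        ] 75.92797981015492
0.5957488798761819 [ 394.98681949 -371.69294687] [ 399.13281625 -368.88231746]
(array([  4.1,   0.8, 163.9]), array([-0.001,  0.   , -0.002]))
```

```bash
python3 -m crank '[[60,0,1,50,0,0,0],[60,0,1,100,0,0,0],[60,0,1,145,0,0,0],[60,0,1,164,0,0,0],[60,0,1,164,0,0,0],[0,0,1,164,0,0,0],[0,0,1,164,0,0,0],[0,0,1,164,0,0,0],[0,0,1,164,0,0,0],[0,0,1,164,0,0,0]]' 50
```

```text
clock: 1.95
eef_pos: [394.3, -372.9, 3.8]
eef_rot: [3.141, -0.0, 0.593]
wrist_force: [-0.7, 0.3, 0.5]
finger_gap: 19.9
finger_force: 0.0
```

```bash
python3 -m crank '[[0,0,0,0,0,0,0],[0,0,0,0,0,0,0],[0,0,0,-20,0,0,0],[0,0,0,-60,0,0,0],[0,0,0,-110,0,0,0],[0,0,0,-160,0,0,0],[0,0,0,-205,0,0,0],[0,0,0,-205,0,0,0]]' 50
python3 - <<'E'
from h import *
from cell import manip,optics
s=manip.read_state()
f=np.load("top0.npz")
r,o=tool(s)
print(s["finger_gap"],o,s["eef_rot"],s["joints"]); 
# tray hammer seat: estimate centre (486.5,15.5), yaw ~0
print("hover", togo(s,[486,55,208],0.0))
E
```

```text
clock: 2.75
eef_pos: [395.7, -374.3, 214.6]
eef_rot: [3.132, -0.002, 0.593]
wrist_force: [-0.6, -0.5, -0.6]
finger_gap: 0.5
finger_force: 0.0
0.48462990910236675 [ 395.68704539 -374.25295926  214.57809955] [ 3.13180832e+00 -1.53191776e-03  5.93010224e-01] [-8.24830863e-01  2.48651755e-01  1.47590814e+00  2.35615066e-05
  1.40712926e+00  1.52959010e-01]
hover (array([ 314.8, -305.5,    4.1]), array([ 0.009, -0.004,  0.593]))
```

The gripper closed empty (gap 0.5 mm), so I'll look.

```bash

python3 - <<'E'
from h import *
from cell import manip,optics
s=manip.read_state(); c=optics.calibration("wrist"); p,d=optics.camera("wrist")
np.savez("w2.npz",p=p,d=d,K=c["camera_matrix"],R=c["R"],t=c["t"],pos=s["eef_pos"],rot=s["eef_rot"]); print(s["clock"],s["eef_pos"],s["eef_rot"])
cv2.imwrite("pics/w2.png",cv2.resize(p[:,:,::-1],(800,600),interpolation=cv2.INTER_CUBIC))
E
```

```text
2.75 [ 395.68704539 -374.25295926  214.57809955] [ 3.13180832e+00 -1.53191776e-03  5.93010224e-01]
```

View pics/w2.png

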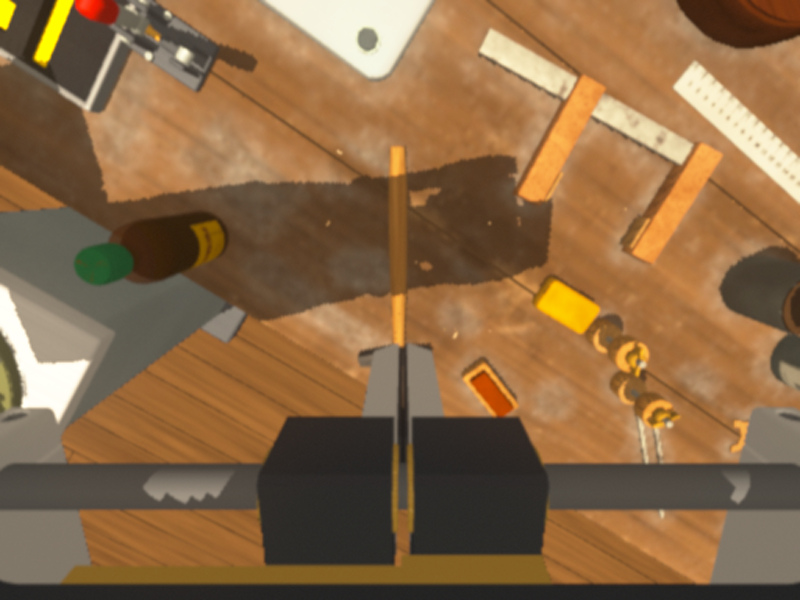

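The hammer is still on the bench, with the handle from (398,147) to (399,340) and barely shifted. Only the finger tips slipped off it. I'll re-measure, go lower, and check the gap before lifting.

```bash
python3 - <<'E'
from h import *
from cell import manip
f=np.load("w2.npz");K,R,t=f["K"],f["R"],f["t"]; s=manip.read_state()
g=lambda x,y,z:w(K,R,t,(x+.5)/1.5625-.5,(y+.5)/1.5625-.5,z)
a,b=g(398,147,14),g(399,340,18)
d=(a-b)[:2]/np.hypot(*(a-b)[:2]); yaw=np.arctan2(d[1],d[0])
o=a[:2]-108*d; print(a,b,yaw,o)
print(togo(s,[*(o+2*d),1],yaw), s["eef_rot"])
print(d.T@np.array([0,0]), f["d"][int(240/1.5625),int(398/1.5625)])
# height of handle from depth
u,v=int(398/1.5625),int(240/1.5625); z=f["d"][v,u]; print(R.T@(np.linalg.solve(K,[u,v,1])*z-t))
E
```

```text
[ 484.08480621 -311.83606668   14.        ] [ 330.79013106 -415.68076653   18.        ] 0.595409517382395 [ 394.66956594 -372.40763434]
(array([  2.3,  -2.1, 209.9]), array([ 0.005, -0.001, -0.003])) [ 3.13646890e+00 -7.89023957e-04  5.92867982e-01]
0.0 414.47
[ 414.42680193 -357.50288371   17.79153571]
```

```bash
python3 -m crank '[[40,0,0,50,0,0,0],[40,0,0,100,0,0,0],[40,0,0,150,0,0,0],[40,0,0,190,0,0,0],[40,0,0,207,0,0,0],[40,0,0,207,0,0,0],[0,0,0,207,0,0,0],[0,0,0,207,0,0,0],[0,0,0,207,0,0,0],[0,0,0,207,0,0,0]]' 50;  python3 -m crank '[[0,0,0,0,0,0,0],[0,0,0,0,0,0,0],[0,0,0,0,0,0,0]]'
```

```text
clock: 3.8
eef_pos: [394.5, -373.1, 2.1]
eef_rot: [3.14, -0.0, 0.593]
wrist_force: [-0.5, 0.6, 0.3]
finger_gap: 8.9
finger_force: 0.0
clock: 4.1
eef_pos: [394.2, -372.8, 1.3]
eef_rot: [3.141, 0.0, 0.593]
wrist_force: [-0.6, 0.8, -0.3]
finger_gap: 0.7
finger_force: 0.0
```

```bash

python3 - <<'E'
from h import *
from cell import manip,optics
s=manip.read_state(); p,d=optics.camera("wrist"); q,_=optics.camera("scene")
a=cv2.resize(p[:,:,::-1],(512,384)); b=cv2.resize(q[190:310,250:400,::-1],(480,384),interpolation=cv2.INTER_CUBIC)
cv2.imwrite("pics/w3.png",cv2.resize(np.hstack([a[:,120:400],b]),(792,400))); print(s["finger_gap"],s["finger_force"],s["eef_pos"])
E
```

```text
0.704542229510801 0.0 [ 394.18148232 -372.80802065    1.34441228]
```

View pics/w3.png

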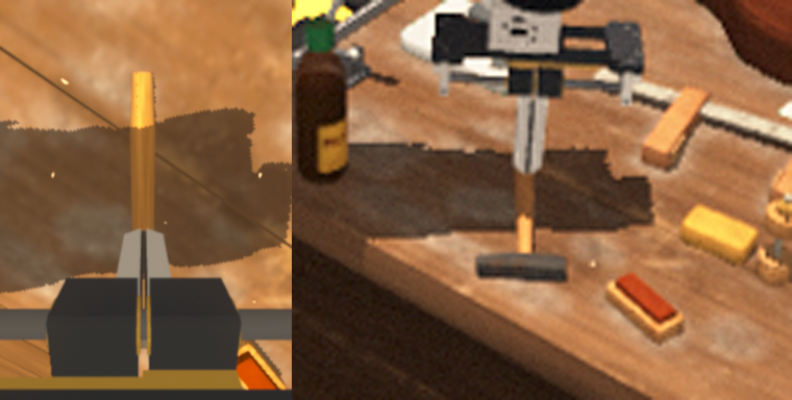

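The left half shows closed fingers ending at about (143,235) with the handle appearing beneath them. The right half shows the fingertips at the handle. I'll check the fingertip height by depth.

```bash

python3 - <<'E'
from h import *
from cell import manip,optics
c=optics.calibration("wrist");K,R,t=c["camera_matrix"],c["R"],c["t"]
p,d=optics.camera("wrist")
for u in (250,262):
  for v in range(150,275,10): print(u,v,(R.T@(np.linalg.solve(K,[u,v,1])*d[v,u]-t)).round(), p[v,u])
X=manip.read_state()["eef_pos"]; x=K@(R@X+t); print("TCP px",x[:2]/x[2])
E
```

```text
250 150 [ 436. -337.   17.] [153  99  44]
250 160 [ 430. -341.   17.] [152  98  44]
250 170 [ 424. -346.   16.] [152  99  45]
250 180 [ 418. -350.   18.] [147  95  43]
250 190 [ 411. -354.   16.] [146  94  41]
250 200 [ 405. -358.   17.] [145  94  42]
250 210 [ 398. -363.   16.] [145  93  43]
250 220 [ 400. -363.   42.] [149 117  86]
250 230 [ 400. -363.   59.] [161 148 130]
250 240 [ 400. -363.   74.] [161 147 129]
250 250 [ 401. -363.   86.] [161 148 129]
250 260 [ 401. -364.   96.] [161 148 131]
250 270 [ 421. -351.  146.] [53 50 46]
262 150 [ 441. -345.   17.] [152  99  43]
262 160 [ 435. -349.   17.] [153  99  44]
262 170 [ 429. -353.   17.] [155 101  44]
262 180 [ 423. -357.   17.] [155 102  46]
262 190 [ 416. -362.   16.] [154 101  46]
262 200 [ 410. -366.   17.] [153 102  45]
262 210 [ 404. -370.   18.] [154 101  46]
262 220 [ 404. -369.   42.] [160 138 115]
262 230 [ 404. -369.   60.] [161 147 129]
262 240 [ 404. -369.   74.] [161 148 130]
262 250 [ 404. -369.   86.] [156 143 126]
262 260 [ 404. -368.   97.] [152 139 123]
262 270 [ 403. -369.  105.] [133 122 108]
TCP px [257.78033964 213.90333248]
```

```bash

python3 - <<'E'
from h import *
from cell import manip,optics
c=optics.calibration("scene");K,R,t=c["camera_matrix"],c["R"],c["t"]
p,d=optics.camera("scene")
for u in (318,323):
  for v in range(222,262,3): print(u,v,(R.T@(np.linalg.solve(K,[u,v,1])*d[v,u]-t)).round(), p[v,u])
for z in (1.3,20,40):
  x=K@(R@np.array([394.2,-372.8,z])+t); print("TCP px",z,x[:2]/x[2])
E
```

```text
318 222 [ 380. -369.  112.] [183 171 154]
318 225 [ 381. -369.  101.] [188 173 157]
318 228 [ 383. -368.   88.] [186 172 158]
318 231 [ 382. -370.   78.] [184 169 153]
318 234 [ 380. -372.   69.] [186 170 155]
318 237 [ 383. -371.   56.] [185 171 156]
318 240 [ 382. -372.   46.] [185 167 151]
318 243 [ 402. -361.   16.] [123  74  38]
318 246 [ 394. -367.   13.] [125  80  46]
318 249 [ 380. -376.   15.] [117  69  36]
318 252 [ 369. -383.   14.] [115  71  37]
318 255 [ 358. -391.   14.] [227 145  73]
318 258 [ 349. -396.   11.] [244 165  83]
318 261 [ 337. -405.   12.] [244 171  91]
323 222 [ 388. -381.  112.] [190 175 159]
323 225 [ 388. -382.  103.] [190 171 157]
323 228 [ 388. -382.   92.] [190 175 159]
323 231 [ 389. -383.   81.] [187 174 158]
323 234 [ 391. -382.   68.] [188 172 157]
323 237 [ 390. -383.   58.] [188 174 157]
323 240 [ 391. -384.   47.] [169 150 132]
323 243 [ 427. -363.    2.] [75 50 36]
323 246 [ 419. -369.   -2.] [70 49 35]
323 249 [ 407. -377.   -2.] [66 46 31]
323 252 [ 398. -383.   -4.] [71 49 36]
323 255 [ 383. -393.   -2.] [61 43 30]
323 258 [ 371. -401.   -1.] [117  76  52]
323 261 [ 360. -408.   -1.] [160 105  64]
TCP px 1.3 [319.60451609 249.70022009]
TCP px 20 [319.97305579 244.89683891]
TCP px 40 [320.3732331  239.68110724]
```

Both cameras put the real fingertips at z≈40 mm while the state reads TCP z=1.3, so the fingers end about 39 mm short of the stated TCP. I'll compensate by opening, descending further, and probing for the bench gently.

```bash
python3 -m crank '[[40,0,0,0,0,0,0],[40,0,0,0,0,0,0],[40,0,0,0,0,0,0],[40,0,0,0,0,0,0],[40,0,0,12,0,0,0],[40,0,0,24,0,0,0],[40,0,0,32,0,0,0],[40,0,0,32,0,0,0],[40,0,0,32,0,0,0]]' 50;  python3 -m crank '[[40,0,0,1,0,0,0],[40,0,0,2,0,0,0],[40,0,0,3,0,0,0],[40,0,0,3,0,0,0]]'
python3 - <<'E'
from h import *
from cell import optics
c=optics.calibration("scene");K,R,t=c["camera_matrix"],c["R"],c["t"]
p,d=optics.camera("scene")
for u in range(306,340,3):
  q=[(R.T@(np.linalg.solve(K,[u,v,1])*d[v,u]-t)).round(0) for v in range(238,262)]
  q=[x for x,v in zip(q,range(238,262)) if p[v,u].min()>110]; print(u, q[-1] if q else None)
E
```

```text
clock: 5.2
eef_pos: [394.1, -372.7, -31.0]
eef_rot: [-3.141, 0.0, 0.593]
wrist_force: [0.3, 0.8, 0.4]
finger_gap: 37.6
finger_force: 0.0
clock: 5.6
eef_pos: [394.2, -372.8, -33.8]
eef_rot: [3.142, -0.0, 0.593]
wrist_force: [0.2, 0.8, 0.1]
finger_gap: 37.5
finger_force: 0.0
306 None
309 None
312 [ 372. -360.   11.]
315 None
318 None
321 None
324 None
327 [ 396. -398.    8.]
330 [ 404. -402.   24.]
333 None
336 None
339 None
```

```bash
python3 -m crank '[[40,0,0,1,0,0,0],[40,0,0,2,0,0,0],[40,0,0,3,0,0,0],[40,0,0,3,0,0,0]]'; python3 -m crank '[[0,0,0,3,0,0,0],[0,0,0,3,0,0,0],[0,0,0,3,0,0,0],[0,0,0,3,0,0,0],[0,0,0,3,0,0,0],[0,0,0,3,0,0,0]]' 50
```

```text
clock: 6.05
eef_pos: [394.1, -372.7, -36.9]
eef_rot: [-3.141, 0.0, 0.593]
wrist_force: [-1.0, -0.2, -0.4]
finger_gap: 37.3
finger_force: 0.0
clock: 6.65
eef_pos: [395.2, -373.7, -38.1]
eef_rot: [3.139, -0.001, 0.593]
wrist_force: [-1.4, 3.1, 17.6]
finger_gap: 15.4
finger_force: 52.4
```

Gripped: gap 15.4 mm, 52 N, with the tips just touching the bench at TCP reading ≈ -38. Lift and look at the hold.

```bash
python3 -m crank '[[0,0,0,-10,0,0,0],[0,0,0,-40,0,0,0],[0,0,0,-90,0,0,0],[0,0,0,-140,0,0,0],[0,0,0,-190,0,0,0],[0,0,0,-200,0,0,0],[0,0,0,-200,0,0,0],[0,0,0,-200,0,0,0],[0,0,0,-200,0,0,0]]' 50
python3 - <<'E'
from h import *
from cell import manip,optics
s=manip.read_state(); c=optics.calibration("wrist"); p,d=optics.camera("wrist")
np.savez("w4.npz",p=p,d=d,K=c["camera_matrix"],R=c["R"],t=c["t"],pos=s["eef_pos"],rot=s["eef_rot"]); print(s["clock"],s["eef_pos"],s["eef_rot"],s["joints"])
cv2.imwrite("pics/w4.png",cv2.resize(p[:,:,::-1],(800,600),interpolation=cv2.INTER_CUBIC))
E
```

```text
clock: 7.55
eef_pos: [393.6, -372.1, 158.1]
eef_rot: [-3.138, 0.001, 0.593]
wrist_force: [-0.6, -0.2, -2.2]
finger_gap: 15.4
finger_force: 50.0
7.55 [ 393.58053603 -372.1239965   158.13175478] [-3.13812156e+00  5.00778146e-04  5.92780878e-01] [-8.25026154e-01  2.91216867e-01  1.55384989e+00  3.53306728e-05
  1.30003276e+00  1.52980654e-01]
```

View pics/w4.png

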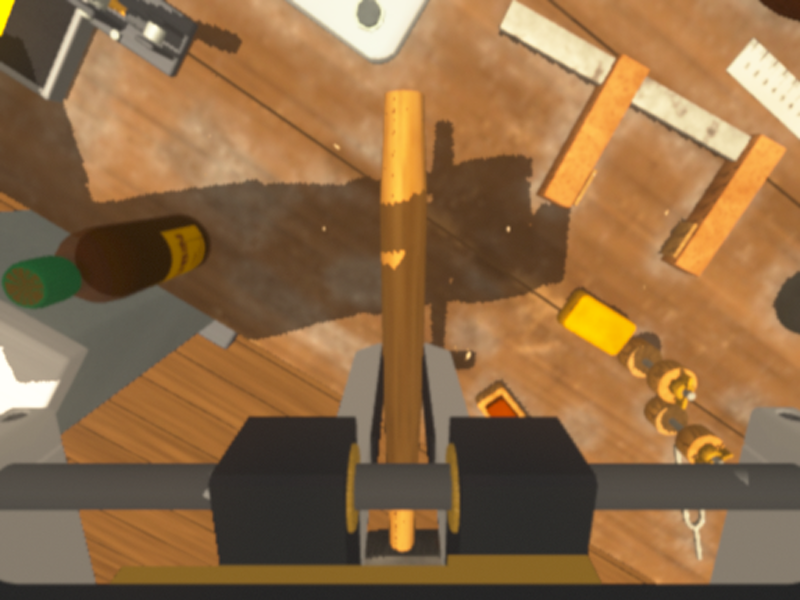

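The hammer is held, with its handle tip at (404,92), the head visible at (402,545), and the handle straight between the pads. Next I compute where its origin sits in the tool frame, any pitch, and the shift to the tray.

```bash
python3 - <<'E'
from h import *
f=np.load("w4.npz");K,R,t,d,p=f["K"],f["R"],f["t"],f["d"],f["p"]
r=Ro.from_euler('xyz',f["rot"]);o=f["pos"]
for v in list(range(52,74,2))+[90,120,150,180,210,300,340,346,350,354]:
    u=258 if v<250 else 257
    X=R.T@(np.linalg.solve(K,[u,v,1])*d[v,u]-t); print(v,r.inv().apply(X-o).round(1),p[v,u])
for v in (90,150,205):
    us=[u for u in range(230,290) if abs(d[v,u]-d[v,258])<12]; 
    for u in (us[0],us[-1]): print(v,u,r.inv().apply(R.T@(np.linalg.solve(K,[u,v,1])*d[v,u]-t)-o).round(1))
E
```

```text
52 [153.6   0.4 157.9] [197 144  95]
54 [151.1   0.4 156.9] [192 137  87]
56 [149.2   0.4 158.3] [197 136  81]
58 [108.8  -0.  -54.2] [243 172  73]
60 [107.6  -0.  -55.3] [251 186  71]
62 [106.5  -0.  -55.8] [251 185  70]
64 [105.3  -0.  -57.2] [251 187  70]
66 [104.7  -0.  -55.1] [252 190  72]
68 [103.9   0.  -53.6] [252 193  74]
70 [102.7  -0.  -55.1] [252 193  73]
72 [101.6  -0.  -55.5] [253 195  73]
90 [ 92.4   0.  -55.6] [253 196  73]
120 [ 76.5   0.  -56.6] [248 176  61]
150 [ 59.8   0.  -57.4] [139  90  39]
180 [ 42.3   0.  -57.9] [142  91  39]
210 [ 23.4   0.  -57.3] [142  92  41]
300 [  29.1   -0.5 -150.9] [75 69 62]
340 [-77.2  -0.7 -53.2] [252 192  72]
346 [-82.8  -0.7 -53. ] [252 192  73]
350 [-85.7  -0.7 -53.6] [252 190  72]
354 [-87.9  -0.7 -55. ] [79 64 49]
90 245 [ 93.   -7.4 -49. ]
90 271 [ 92.8   7.4 -50.6]
150 244 [ 59.   -8.4 -50.7]
150 272 [ 59.    8.4 -50.5]
205 245 [ 24.7  -8.1 -51.5]
205 270 [ 24.7   7.6 -51.5]
```

```bash
python3 - <<'E'
from h import *
from cell import manip
f=np.load("top0.npz");K,R,t,d=f["K"],f["R"],f["t"],f["d"]
vs,us=np.mgrid[100:240,100:420]; X=np.stack([us,vs,np.ones_like(us)],-1).reshape(-1,3)@np.linalg.inv(K).T*d[100:240,100:420].reshape(-1,1)
X=(X-t)@R
m=(X[:,2]>60)&(X[:,0]>250)&(X[:,0]<800)
# coarse height grid 50mm
for gx in range(750,250,-50):
    print(gx,[int(X[m&(abs(X[:,0]-gx)<25)&(abs(X[:,1]-gy)<25)][:,2].max(initial=0)) for gy in range(350,-450,-50)])
s=manip.read_state(); print(togo(s,[485,47.5,158],0.0))
E
```

```text
750 [0, 0, 140, 198, 139, 88, 66, 0, 0, 0, 0, 0, 0, 0, 69, 78]
700 [0, 0, 150, 196, 163, 0, 0, 0, 0, 0, 0, 0, 0, 0, 0, 61]
650 [0, 0, 173, 184, 172, 0, 0, 0, 0, 0, 0, 374, 0, 0, 0, 0]
600 [0, 0, 0, 163, 174, 0, 0, 0, 0, 0, 0, 388, 0, 0, 0, 0]
550 [0, 0, 0, 0, 0, 0, 0, 0, 0, 0, 0, 0, 0, 0, 0, 0]
500 [0, 0, 0, 0, 0, 0, 0, 0, 0, 0, 0, 0, 0, 0, 0, 0]
450 [0, 0, 0, 0, 0, 0, 0, 0, 0, 130, 185, 0, 0, 0, 0, 0]
400 [0, 0, 97, 0, 0, 0, 0, 0, 0, 0, 0, 0, 0, 0, 0, 0]
350 [0, 94, 98, 94, 0, 0, 0, 0, 0, 0, 0, 130, 0, 0, 0, 0]
300 [0, 0, 90, 0, 0, 0, 0, 0, 0, 0, 0, 174, 0, 0, 0, 0]
(array([ 310.2, -297.1,    1.2]), array([-0.003,  0.001,  0.593]))
```

```bash
python3 -m crank '[[0,28,-40,-20,0,0,0],[0,56,-80,-30,0,0,0],[0,84,-119,-30,0,0,0.1],[0,112,-159,-30,0,0,0.2],[0,140,-199,-30,0,0,0.3],[0,168,-239,-30,0,0,0.4],[0,203,-253,-30,0,0,0.5],[0,239,-268,-30,0,0,0.593],[0,275,-283,-30,0,0,0.593],[0,310,-297,-30,0,0,0.593]]' 50; python3 -m crank '[[0,0,0,0,0,0,0],[0,0,0,0,0,0,0],[0,0,0,0,0,0,0]]'
python3 - <<'E'
from h import *
from cell import manip,optics
s=manip.read_state(); c=optics.calibration("wrist"); p,d=optics.camera("wrist")
np.savez("w5.npz",p=p,d=d,K=c["camera_matrix"],R=c["R"],t=c["t"],pos=s["eef_pos"],rot=s["eef_rot"]); print(s["clock"],s["eef_pos"],s["eef_rot"],s["joints"])
cv2.imwrite("pics/w5.png",cv2.resize(p[:,:,::-1],(800,600),interpolation=cv2.INTER_CUBIC))
E
```

```text
clock: 8.6
eef_pos: [485.7, 48.4, 189.2]
eef_rot: [3.141, 0.002, -0.0]
wrist_force: [0.6, -1.0, -1.5]
finger_gap: 15.8
finger_force: 50.0
clock: 8.9
eef_pos: [484.8, 46.1, 189.7]
eef_rot: [3.141, 0.001, -0.001]
wrist_force: [-0.2, 0.3, -1.4]
finger_gap: 15.7
finger_force: 50.0
8.9 [484.81599117  46.09053345 189.70008661] [ 3.14144144e+00  1.14519461e-03 -7.37850244e-04] [ 1.96399055e-02  1.41562967e-01  1.66106044e+00 -1.31325326e-04
  1.34011728e+00  1.59120410e+00]
```

View pics/w5.png

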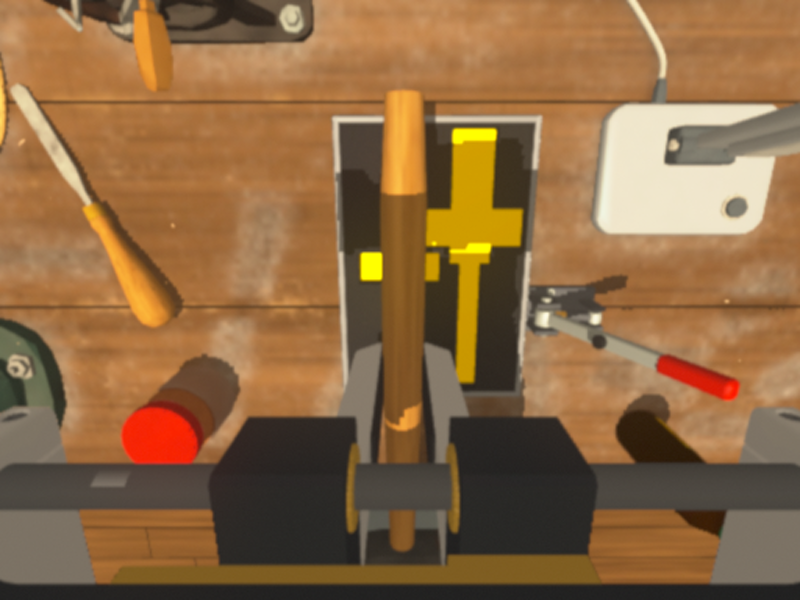

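The view shows the tray: rim corners at (333,117), (541,116), (522,394) and (346,393). The gouge handle slot spans u=453–496 with its far end at v=129. The gouge runs from tip (20,88) to end (155,325), the jar is at (163,435), and the lever grip spans (660,362)–(735,388).

```bash
python3 - <<'E'
from h import *
from cell import manip
f=np.load("w5.npz");K,R,t,d,p=f["K"],f["R"],f["t"],f["d"],f["p"]
g=lambda x,y,z:w(K,R,t,(x+.5)/1.5625-.5,(y+.5)/1.5625-.5,z)
c4=np.array([g(x,y,16.5) for x,y in [(333,117),(541,116),(522,394),(346,393)]]); print(c4.round(1), "ctr",c4.mean(0)[:2].round(1))
print("far wall",g(475,129,4)[0]-120,"right wall",g(496,170,4)[1]+52,g(494,205,4)[1]+52,"left top",g(453,150,16)[1]+14,g(452,200,16)[1]+14)
print("blade slot near end",g(465,382,4)[0]+120, g(465,382,16)[0]+120,"blade right",g(474,370,4)[1]+43,g(480,280,4)[1]+43,"left",g(457,370,16)[1]+23,g(461,280,16)[1]+23)
for n,x,y,z in [("gtip",20,88,6),("gneck",92,208,16),("gend",156,326,16),("jar",163,436,85)]: print(n,g(x,y,z).round(1))
# subpixel rim edges rows
gr=p.mean(2)
for v in (90,110,140,160,200,230): print(v,gr[v,208:226].astype(int),gr[v,328:350].astype(int))
# lever grip depth
r=(p[...,0]>150)&(p[...,1]<60)&(p[...,2]<60); vs,us=np.nonzero(r); k=us>400
P=np.array([R.T@(np.linalg.solve(K,[u,v,1])*d[v,u]-t) for u,v in zip(us[k],vs[k])]); i=np.argsort(P[:,2]); print("grip",len(P),np.median(P,0),P[i[:5]].mean(0),P[i[-8:]].mean(0))
E
```

```text
[[614.  104.6  16.5]
 [614.6 -68.9  16.5]
 [358.6 -71.8  16.5]
 [359.9 102.9  16.5]] ctr [486.8  16.7]
far wall 485.83368402600286 right wall 15.6144182312893 15.6901819754465 left top 17.635332213913415 17.24863570075813
blade slot near end 485.5350976367241 491.43327735683255 blade right 17.75257356178087 16.095364114177734 left 16.522366390130813 15.805218853697916
gtip [638.3 368.7   6. ]
gneck [539.8 320.3  16. ]
gend [430.  280.9  16. ]
jar [355.7 248.9  85. ]
90 [112 111 112 114 128 159 188 194 165 106  69  65  66  66  65  65  64  65] [ 47  47  48  53  62  66  67  66  65  67  66  66  75 118 177 203 197 180
 143 127 127 127]
110 [114 115 114 114 116 135 159 157 152 123  74  47  46  43  44  43  44  44] [ 45  46  47  47  46  47  47  47  47  47  48  58  82  97 100 101 107 110
 111 112 114 115]
140 [103 103 104 102 102 105 116 128 116 102  88  66  49  46  45  45  45  45] [121 120 120 120 118 106  73  48  48  65  89  99  99 109 127 135 136 132
 128 124 122 123]
160 [108 108 108 109 108 110 112 128 143 129 118 100  67  50  48  47  47  48] [ 47  47  47  47  48  47  50  60  86 112 117 117 123 128 131 132 133 135
 135 134 132 132]
200 [100  96  97  97  98 100 102 102 102 127 174 193 174 126  81  68  67  67] [ 57  63  65  66  79 125 177 186 167 138 118  92  81  84 101 132 155 172
 185 202 218 227]
230 [109 109 110 111 113 115 119 121 124 129 145 172 192 180 142  89  68  83] [ 41  42  54  83 128 171 170 145 136 134 132 132 132 133 134 135 134 133
 133 134 134 133]
grip 617 [ 445.77659229 -135.82501143  162.37975758] [ 445.53438322 -125.49214101  137.36214799] [549.07109503  23.20582904 379.15379704]
```

```bash
cat >> h.py <<'E'
TR=np.array([486.5,16.5]); TY=0.007
def tray(x,y):
    return TR+np.array([[np.cos(TY),-np.sin(TY)],[np.sin(TY),np.cos(TY)]])@[x,y]
E
python3 - <<'E'
from h import *
from cell import manip
s=manip.read_state(); print(s["eef_pos"],s["eef_rot"],togo(s,[*tray(-1.5,32),-20],TY))
E
```

```text
[484.90084922  45.96114335 189.97068621] [ 3.14150190e+00  5.96814865e-04 -1.23897452e-03] (array([ -0. ,  -2.5, 210. ]), array([ 0.   ,  0.001, -0.008]))
```

```bash
python3 -m crank '[[0,0,-2.5,50,0,0,-0.008],[0,0,-2.5,100,0,0,-0.008],[0,0,-2.5,150,0,0,-0.008],[0,0,-2.5,190,0,0,-0.008],[0,0,-2.5,205,0,0,-0.008],[0,0,-2.5,205,0,0,-0.008],[0,0,-2.5,205,0,0,-0.008],[0,0,-2.5,205,0,0,-0.008]]' 50; python3 -m crank '[[0,0,0,0,0,0,0],[0,0,0,0,0,0,0]]'
python3 - <<'E'
from h import *
from cell import manip,optics
s=manip.read_state(); c=optics.calibration("wrist"); p,d=optics.camera("wrist")
np.savez("w6.npz",p=p,d=d,K=c["camera_matrix"],R=c["R"],t=c["t"],pos=s["eef_pos"],rot=s["eef_rot"])
cv2.imwrite("pics/w6.png",cv2.resize(p[:,:,::-1],(800,600),interpolation=cv2.INTER_CUBIC))
print(togo(s,[*tray(-1.5,32),-33.5],TY))
E
```

```text
clock: 9.75
eef_pos: [486.2, 49.0, -13.3]
eef_rot: [-3.142, -0.002, 0.007]
wrist_force: [0.3, 0.5, -1.0]
finger_gap: 15.7
finger_force: 50.0
clock: 9.95
eef_pos: [485.8, 49.2, -13.9]
eef_rot: [-3.142, -0.002, 0.008]
wrist_force: [-0.7, 0.7, -1.6]
finger_gap: 15.8
finger_force: 50.0
(array([-1.1,  0.7, 19.6]), array([-0.   , -0.002,  0.001]))
```

View pics/w6.png

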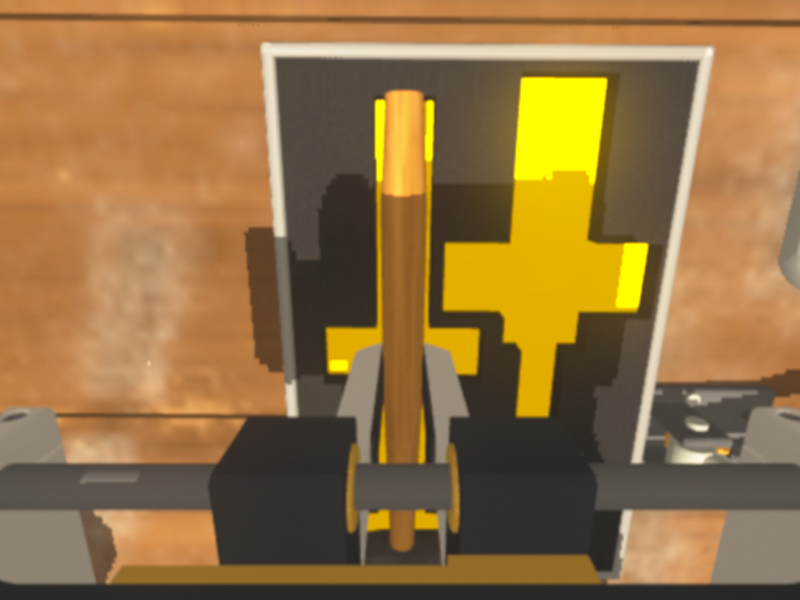

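Over the slot, the handle is centred with yellow margins of about 10 px left and 9 px right. The slot far end is at v≈98, the gouge slot far end at v≈77, and the rim far edge at v≈45. I'll check the lengthwise position.

```bash
python3 - <<'E'
from h import *
from cell import manip
f=np.load("w6.npz");K,R,t,d,p=f["K"],f["R"],f["t"],f["d"],f["p"]
g=lambda x,y,z:w(K,R,t,(x+.5)/1.5625-.5,(y+.5)/1.5625-.5,z)
print("ham slot end",g(430,98,4)[0]-111,"gouge",g(560,77,4)[0]-120,"rim",g(450,44,16.5)[0]-130,"notch far/near(ham 14,-14)",g(345,327,4)[0]-14,g(345,374,16)[0]+14)
print("gouge notch",g(465,243,4)[0]-53,g(465,311,16)[0]-19)
print("rim corners",g(262,44,16.5),g(712,47,16.5))
print("slot L/R",g(376,110,16),g(434,110,4),g(378,300,16), g(431,300,4))
print("gouge slot",g(518,110,16)[1]+14,g(603,110,4)[1]+52, g(513,230,16)[1]+14,g(592,230,4)[1]+52)
r=Ro.from_euler('xyz',f["rot"])
for v in (58,60,62,66): print(v,(R.T@(np.linalg.solve(K,[258,v,1])*d[v,258]-t)).round(1))
print(f["pos"],manip.read_state()["eef_pos"])
E
```

```text
ham slot end 487.1131143811858 gouge 486.57952138028577 rim 485.15066704306537 notch far/near(ham 14,-14) 481.6552902607994 490.40856765286156
gouge notch 483.90261202160684 488.81223747962844
rim corners [614.60646785 104.96594352  16.5       ] [614.88034357 -68.35119476  16.5       ]
slot L/R [591.52739475  61.34837804  16.        ] [593.43478539  37.34354563   4.        ] [512.67447016  61.14314449  16.        ] [509.56498169  36.51534344   4.        ]
gouge slot 18.517924564592754 17.39885427812137 16.914395111925394 15.779753393562252
58 [594.   50.5  41.2]
60 [592.9  50.5  42.3]
62 [592.1  50.4  40.8]
66 [589.9  50.4  42.2]
[485.83165888  49.22599088 -13.91477922] [485.69917503  49.23671793 -14.12841342]
```

```bash
python3 -m crank '[[0,0,0,5,0,0,0],[0,0,0,10,0,0,0],[0,0,0,15,0,0,0],[0,0,0,17,0,0,0],[0,0,0,18,0,0,0],[0,0,0,18,0,0,0]]' 50; python3 -m crank '[[0,0,0,1,0,0,0],[0,0,0,2,0,0,0],[0,0,0,2,0,0,0]]'
```

```text
clock: 10.6
eef_pos: [485.3, 49.2, -32.9]
eef_rot: [3.142, 0.0, 0.008]
wrist_force: [-0.2, 0.5, -1.3]
finger_gap: 15.8
finger_force: 50.0
clock: 10.9
eef_pos: [485.6, 49.3, -34.0]
eef_rot: [3.142, -0.001, 0.008]
wrist_force: [-4.9, 0.2, 10.0]
finger_gap: 15.6
finger_force: 55.5
```

```bash
python3 -m crank '[[35,0,0,0,0,0,0],[35,0,0,0,0,0,0],[35,0,0,0,0,0,0],[35,0,0,0,0,0,0],[35,0,0,-15,0,0,0],[35,0,0,-50,0,0,0],[60,0,0,-100,0,0,0],[60,0,0,-150,0,0,0],[60,0,0,-150,0,0,0]]'
python3 - <<'E'
from h import *
from cell import manip
s=manip.read_state(); print(togo(s,[503,309,117],0.43))
E
```

```text
clock: 11.8
eef_pos: [488.5, 49.4, 121.6]
eef_rot: [-3.141, -0.011, 0.008]
wrist_force: [-0.5, 0.3, -0.1]
finger_gap: 53.2
finger_force: 0.0
(array([  16.5, -259.5,    4.9]), array([ 0.002, -0.011, -0.422]))
```

```bash
python3 -m crank '[[60,3,-45,0,0,0,-0.1],[60,6,-90,0,0,0,-0.2],[60,9,-135,0,0,0,-0.3],[60,12,-180,0,0,0,-0.4],[60,15,-225,0,0,0,-0.422],[60,17,-260,0,0,0,-0.422],[60,17,-260,0,0,0,-0.422],[60,17,-260,0,0,0,-0.422],[60,17,-260,0,0,0,-0.422]]'
python3 - <<'E'
from h import *
from cell import manip,optics
s=manip.read_state(); c=optics.calibration("wrist"); p,d=optics.camera("wrist");K,R,t=c["camera_matrix"],c["R"],c["t"]
np.savez("w7.npz",p=p,d=d,K=K,R=R,t=t,pos=s["eef_pos"],rot=s["eef_rot"]); print(s["eef_pos"],s["eef_rot"])
cv2.imwrite("pics/w7.png",cv2.resize(p[:,:,::-1],(800,600),interpolation=cv2.INTER_CUBIC))
E
```

```text
clock: 12.7
eef_pos: [500.3, 308.5, 114.9]
eef_rot: [3.141, 0.001, 0.429]
wrist_force: [-1.1, -0.7, -0.2]
finger_gap: 56.3
finger_force: 0.0
[500.30017405 308.48777904 114.89367814] [3.14144984e+00 5.76328671e-04 4.29087272e-01]
```

View pics/w7.png

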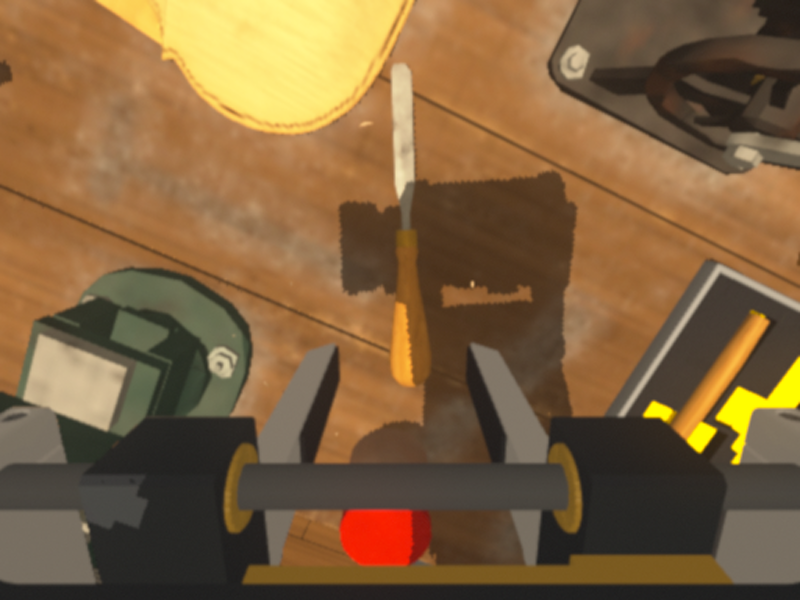

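Final view: the gouge lies along the tool axis with its tip at (402,65), handle start at (406,231) and end at (410,386). The jar (385,530) is behind, the vise is at the left, and the hammer sits in its slot at the right.

```bash
python3 - <<'E'
from h import *
from cell import manip
f=np.load("w7.npz");K,R,t,d,p=f["K"],f["R"],f["t"],f["d"],f["p"]
g=lambda x,y,z:w(K,R,t,(x+.5)/1.5625-.5,(y+.5)/1.5625-.5,z)
s=manip.read_state()
tip,nk,end=g(402,65,4),g(406,231,16),g(410,386,16)
r,o=tool(s); L=lambda X:r.inv().apply(X-o).round(1)
print("tool frame tip,neck,end",L(tip),L(nk),L(end))
dd=(end-nk)[:2]; a=np.arctan2(*(-dd)[::-1]); print("yaw handle",a, "whole",np.arctan2(*(tip-end)[1::-1]), np.hypot(*(tip-end)[:2]))
# heights of everything in tool frame near body: |x|<45,|y|<95
vs,us=np.mgrid[0:384:2,0:512:2]; X=np.stack([us,vs,np.ones_like(us)],-1).reshape(-1,3)@np.linalg.inv(K).T*d[::2,::2].reshape(-1,1); X=(X-t)@R
Y=r.inv().apply(X-o)
ft=np.load("top0.npz"); vs,us=np.mgrid[100:300,20:250]; Z=np.stack([us,vs,np.ones_like(us)],-1).reshape(-1,3)@np.linalg.inv(ft["K"]).T*ft["d"][100:300,20:250].reshape(-1,1); Z=(Z-ft["t"])@ft["R"]; W=r.inv().apply(Z-o)
for y0 in range(-130,131,20):
    print(y0,[int(Z[(abs(W[:,0]-x0)<10)&(abs(W[:,1]-y0)<10)][:,2].max(initial=0)) for x0 in range(-80,101,20)])
# fine: end of handle by depth along centre
for v in range(228,256,2): print(v,L(R.T@(np.linalg.solve(K,[262,v,1])*d[v,262]-t)),end=' ')
E
```

```text
tool frame tip,neck,end [154.4  -1.  111.1] [43.4  1.9 99.1] [-79.8   5.4  99.1]
yaw handle 0.45699112534609415 whole 0.4559029282979951 234.23055113919884
-130 [26, 39, 99, 104, 19, 9, 9, 10, 11, 11]
-110 [13, 24, 20, 11, 14, 10, 8, 10, 15, 10]
-90 [12, 8, 9, 9, 10, 10, 12, 7, 7, 12]
-70 [13, 10, 12, 9, 14, 9, 9, 11, 9, 9]
-50 [12, 8, 7, 13, 6, 8, 8, 12, 11, 13]
-30 [12, 9, 12, 13, 9, 8, 13, 9, 8, 11]
-10 [23, 35, 33, 35, 24, 20, 19, 14, 11, 11]
10 [37, 43, 36, 33, 29, 26, 26, 21, 16, 16]
30 [10, 32, 29, 13, 7, 12, 12, 14, 11, 9]
50 [10, 11, 9, 13, 10, 7, 9, 9, 14, 11]
70 [8, 7, 11, 11, 7, 9, 11, 14, 10, 7]
90 [8, 8, 11, 9, 8, 12, 14, 11, 14, 10]
110 [10, 12, 9, 12, 7, 9, 10, 15, 10, 9]
130 [13, 8, 9, 6, 10, 11, 13, 8, 12, 13]
228 [-47.4   4.7  82.6] 230 [-49.5   4.7  81.6] 232 [-52.5   4.7  82.8] 234 [-54.7   4.7  81.9] 236 [-56.9   4.7  81.3] 238 [-59.6   4.7  81.7] 240 [-61.9   4.7  81. ] 242 [-64.5   4.8  81.2] 244 [-67.7   4.8  82.4] 246 [-72.    4.9  85.9] 248 [-89.    5.4 114.3] 250 [-92.4   5.4 115.2] 252 [-94.    5.4 112.8] 254 [-97.5   5.4 113.9]
```

```bash
python3 -m crank '[[60,1,3,0,0,0,-0.027],[60,1,3,50,0,0,-0.027],[60,1,3,100,0,0,-0.027],[60,1,3,140,0,0,-0.027],[60,1,3,150,0,0,-0.027],[60,1,3,150,0,0,-0.027],[60,1,3,150,0,0,-0.027],[60,1,3,150,0,0,-0.027]]'
```

```text
clock: 13.55
eef_pos: [503.4, 307.1, -33.3]
eef_rot: [-3.142, -0.002, 0.456]
wrist_force: [0.2, -0.1, -0.2]
finger_gap: 56.4
finger_force: 0.0
```

```bash
python3 -m crank '[[60,0,0,2.5,0,0,0],[0,0,0,2.5,0,0,0],[0,0,0,2.5,0,0,0],[0,0,0,2.5,0,0,0],[0,0,0,2.5,0,0,0],[0,0,0,2.5,0,0,0],[0,0,0,2.5,0,0,0],[0,0,0,2.5,0,0,0],[0,0,0,2.5,0,0,0]]' 40
```

```text
clock: 14.45
eef_pos: [502.5, 307.1, -37.3]
eef_rot: [-3.142, 0.0, 0.457]
wrist_force: [0.3, 0.1, -0.3]
finger_gap: 20.9
finger_force: 39.8
```

```bash
python3 -m crank '[[0,0,0,-10,0,0,0],[0,0,0,-40,0,0,0],[0,0,0,-90,0,0,0],[0,0,0,-140,0,0,0],[0,0,0,-140,0,0,0],[0,0,0,-140,0,0,0],[0,0,0,-140,0,0,0]]' 40
python3 - <<'E'
from h import *
from cell import manip,optics
s=manip.read_state(); c=optics.calibration("wrist"); p,d=optics.camera("wrist");K,R,t=c["camera_matrix"],c["R"],c["t"]
np.savez("w8.npz",p=p,d=d,K=K,R=R,t=t,pos=s["eef_pos"],rot=s["eef_rot"]); print(s["eef_pos"],s["eef_rot"],s["joints"])
r,o=tool(s)
# points of held object: tool z above -? close to the tool plane
vs,us=np.mgrid[0:384,180:340]; X=np.stack([us,vs,np.ones_like(us)],-1).reshape(-1,3)@np.linalg.inv(K).T*d[:,180:340].reshape(-1,1); Y=r.inv().apply((X-t)@R-o)
m=(abs(Y[:,2]+50)<30)&(abs(Y[:,1])<25)&(d[:,180:340].ravel()>0)
for x in range(-90,170,10):
    k=m&(abs(Y[:,0]-x)<3)
    if k.sum()>3: print(x,k.sum(),Y[k][:,1].min().round(1),Y[k][:,1].max().round(1),Y[k][:,2].min().round(1),np.median(Y[k][:,2]).round(1))
k=m&(Y[:,0]>60); print("tip x",np.sort(Y[k][:,0])[-8:])
E
```

```text
clock: 15.15
eef_pos: [501.8, 306.7, 101.6]
eef_rot: [3.142, 0.002, 0.457]
wrist_force: [-0.0, -0.3, -1.6]
finger_gap: 21.1
finger_force: 39.8
[501.79635869 306.69296716 101.55358607] [3.14150185e+00 2.11039385e-03 4.56829771e-01] [ 4.86347207e-01  4.44015086e-01  1.48173876e+00 -3.03448728e-05
  1.21795097e+00  1.60032418e+00]
-70 78 -15.3 14.7 -69.8 -67.1
-60 316 -16.0 14.4 -71.1 -68.4
-50 74 -9.8 9.0 -70.9 -69.3
-40 4 -14.2 13.6 -56.1 -55.4
-30 314 -13.6 12.8 -66.5 -63.2
-20 340 -12.1 11.2 -65.2 -62.0
-10 307 -11.0 10.1 -76.9 -60.1
0 345 -11.0 10.2 -77.8 -57.9
10 1280 -22.9 22.2 -80.0 -60.1
20 175 -7.0 6.9 -57.9 -55.3
30 249 -8.3 7.5 -58.5 -55.6
40 256 -7.6 6.9 -57.4 -54.6
50 99 -3.2 2.4 -50.6 -49.3
60 137 -4.9 4.2 -50.4 -48.6
70 217 -6.7 5.9 -49.9 -48.0
80 237 -7.2 6.4 -49.5 -47.6
90 262 -7.2 6.4 -49.5 -46.9
100 267 -7.0 6.3 -48.4 -46.2
110 276 -7.0 6.2 -48.2 -45.7
120 298 -6.9 6.7 -47.1 -45.1
130 316 -7.4 6.6 -47.3 -44.7
140 144 -7.3 6.5 -46.8 -43.9
tip x [139.63010732 139.63444848 139.65710992 139.69362217 139.78761582
 139.80077228 139.89427816 139.95513909]
```

```bash
python3 - <<'E'
from h import *
for n,z0 in (("w7",100),("w8",-50)):
    f=np.load(n+".npz");K,R,t,d=f["K"],f["R"],f["t"],f["d"]; r=Ro.from_euler('xyz',f["rot"]);o=f["pos"]
    vs,us=np.mgrid[0:384,180:340]; X=np.stack([us,vs,np.ones_like(us)],-1).reshape(-1,3)@np.linalg.inv(K).T*d[:,180:340].reshape(-1,1); Y=r.inv().apply((X-t)@R-o)
    cy=lambda x:(3.2-x*.027 if n=="w7" else -.4)
    print(n,[(x,np.median(Y[(abs(Y[:,0]-x)<3)&(abs(Y[:,1]-cy(x))<2)&(abs(Y[:,2]-z0)<30)][:,2]).round(1)) for x in (-60,-30,40,60,80,100,120,135,145,150)])
    print([d[v,258] for v in (0,2,5,8,12)])
E
```

```text
w7 [(-60, np.float64(81.5)), (-30, np.float64(86.0)), (40, np.float64(96.9)), (60, np.float64(104.2)), (80, np.float64(105.8)), (100, np.float64(106.9)), (120, np.float64(108.7)), (135, np.float64(109.5)), (145, np.float64(110.0)), (150, np.float64(111.0))]
[np.float32(285.2197), np.float32(286.44553), np.float32(287.24277), np.float32(288.51895), np.float32(288.99738)]
w8 [(-60, np.float64(-69.9)), (-30, np.float64(-65.3)), (40, np.float64(-55.7)), (60, np.float64(-48.7)), (80, np.float64(-47.6)), (100, np.float64(-46.2)), (120, np.float64(-45.2)), (135, np.float64(-44.3)), (145, np.float64(nan)), (150, np.float64(nan))]
[np.float32(151.62221), np.float32(151.35347), np.float32(153.00226), np.float32(151.93245), np.float32(152.09087)]
  return _methods._mean(a, axis=axis, dtype=dtype,
  ret = ret.dtype.type(ret / rcount)
```

```bash
python3 -m crank '[[0,0,0,-40,0,0,-0.14],[0,-13,33,-60,0,0,-0.28],[0,-27,66,-60,0,0,-0.42],[0,-41,100,-60,0,0,-0.56],[0,-55,133,-60,0,0,-0.7],[0,-69,166,-60,0,0,-0.84],[0,-82,199,-60,0,0,-0.98],[0,-96,232,-60,0,0,-1.12],[0,-110,266,-60,0,0,-1.26],[0,-123.5,299,-60,0,0,-1.4]]' 50; python3 -m crank '[[0,0,0,0,0,0,-0.14],[0,0,0,0,0,0,-0.28],[0,0,0,0,0,0,-0.42],[0,0,0,0,0,0,-0.56],[0,0,0,0,0,0,-0.7],[0,0,0,0,0,0,-0.84],[0,0,0,0,0,0,-0.98],[0,0,0,0,0,0,-1.12],[0,0,0,0,0,0,-1.26],[0,0,0,0,0,0,-1.29]]'; python3 -m crank '[[0,0,0,0,0,0,0],[0,0,0,0,0,0,0],[0,0,0,0,0,0,0]]'
python3 - <<'E'
from h import *
from cell import manip
s=manip.read_state(); print(togo(s,[*tray(36,-32.6),-10],np.pi+TY))
E
```

```text
clock: 16.2
eef_pos: [522.9, -17.2, 161.4]
eef_rot: [-3.139, -0.001, 1.863]
wrist_force: [0.8, -0.6, -0.6]
finger_gap: 20.8
finger_force: 49.8
clock: 17.2
eef_pos: [523.0, -15.7, 161.3]
eef_rot: [3.141, -0.003, -3.131]
wrist_force: [-0.8, 0.0, 0.2]
finger_gap: 20.7
finger_force: 49.8
clock: 17.5
eef_pos: [523.4, -15.8, 162.3]
eef_rot: [3.142, -0.001, -3.137]
wrist_force: [-0.7, -0.4, -1.1]
finger_gap: 20.8
finger_force: 49.8
(array([ 5.000e-01, -1.000e-01,  1.723e+02]), array([ 0.   , -0.001, -0.003]))
```

```bash
python3 -m crank '[[0,0,0,50,0,0,-0.003],[0,0,0,100,0,0,-0.003],[0,0,0,145,0,0,-0.003],[0,0,0,168,0,0,-0.003],[0,0,0,168,0,0,-0.003],[0,0,0,168,0,0,-0.003],[0,0,0,168,0,0,-0.003]]'
python3 - <<'E'
from h import *
from cell import manip,optics
s=manip.read_state(); c=optics.calibration("wrist"); p,d=optics.camera("wrist");K,R,t=c["camera_matrix"],c["R"],c["t"]
np.savez("w9.npz",p=p,d=d,K=K,R=R,t=t,pos=s["eef_pos"],rot=s["eef_rot"]); print(s["eef_pos"],s["eef_rot"])
q=p.astype(int); m=(q[...,0]>150)&(q[...,1]>120)&(q[...,2]<60)
# blade y extent (depth) & yellow floor extent per row, in world
vs,us=np.mgrid[0:384,0:512]; X=(np.stack([us,vs,np.ones_like(us)],-1)@np.linalg.inv(K).T*d[...,None]-t)@R
bl=(X[...,2]>24)&(X[...,2]<60)&(abs(X[...,1]+16)<20)
for v in range(0,240,15):
    k=bl[v]; y=m[v]&(X[v,:,2]<25)&(abs(X[v,:,1]+16)<60)
    print(v,"blade",X[v][k][:,0].mean().round() if k.any() else '', X[v][k][:,1].min().round(1) if k.any() else '',X[v][k][:,1].max().round(1) if k.any() else '',
     "yellow",[f"{X[v][y][:,i].min():.1f}..{X[v][y][:,i].max():.1f}" for i in (0,1)] if y.any() else '', np.nonzero(y)[0][[0,-1]] if y.any() else '', np.nonzero(k)[0][[0,-1]] if k.any() else '')
E
```

```text
clock: 18.2
eef_pos: [524.7, -15.8, -3.5]
eef_rot: [-3.141, 0.003, -3.134]
wrist_force: [-0.2, -0.1, -1.0]
finger_gap: 21.1
finger_force: 49.8
[524.65935862 -15.82934413  -3.50369473] [-3.14131515e+00  2.68998173e-03 -3.13353892e+00]
0 blade 386.0 -22.9 -9.4 yellow ['373.9..374.5', '-7.4..-5.5'] [271 274] [245 270]
15 blade 394.0 -23.0 -9.2 yellow ['382.1..383.1', '-7.2..16.1'] [271 306] [245 270]
30 blade 401.0 -23.0 -9.0 yellow ['391.4..391.8', '-7.0..15.9'] [271 305] [245 270]
45 blade 409.0 -22.5 -8.8 yellow ['400.3..403.2', '-6.8..43.5'] [271 345] [246 270]
60 blade 417.0 -22.4 -9.4 yellow ['409.7..412.0', '-24.6..43.7'] [245 344] [246 269]
75 blade 425.0 -22.5 -9.2 yellow ['419.4..420.9', '-24.6..43.8'] [245 343] [246 269]
90 blade 433.0 -22.5 -9.2 yellow ['429.1..430.2', '-24.7..43.3'] [245 344] [246 269]
105 blade 441.0 -22.5 -8.9 yellow ['439.3..439.8', '-6.8..44.0'] [270 347] [246 269]
120 blade 449.0 -22.5 -8.9 yellow ['449.5..450.2', '-6.5..43.7'] [270 345] [246 269]
135 blade 458.0 -20.6 -10.5 yellow ['459.5..461.0', '-24.8..44.0'] [245 344] [249 266]
150 blade 467.0 -18.8 -12.2 yellow ['469.8..472.1', '-24.1..43.7'] [246 342] [252 263]
165 blade 476.0 -18.2 -12.6 yellow ['480.2..483.5', '-24.1..43.8'] [246 341] [253 262]
180 blade 484.0 -22.4 -8.3 yellow ['490.9..495.4', '-33.5..43.6'] [234 340] [246 269]
195 blade 494.0 -22.4 -8.1 yellow ['502.1..507.7', '-34.4..43.9'] [233 339] [246 269]
210 blade 503.0 -21.8 -8.5 yellow ['518.8..520.2', '-61.4..43.6'] [199 331] [247 268]
225 blade 514.0 -35.5 3.9 yellow ['529.4..533.3', '-61.6..43.2'] [200 330] [226 287]
```

```bash
python3 - <<'E'
from h import *
from cell import manip
f=np.load("w9.npz");K,R,t,d,p=f["K"],f["R"],f["t"],f["d"],f["p"].astype(int)
for u in (236,238,205,210,318,324,330):
    col=p[:,u]; y=(col[:,0]>120)&(col[:,1]>95)&(col[:,2]<50); e=np.nonzero(np.diff(y.astype(int)))[0]
    print(u,[(int(v),bool(y[v+1]),"z16",*(w(K,R,t,u,v+.5,16)[:2].round(1)),"z4",w(K,R,t,u,v+.5,4)[0].round(1)) for v in e if v<260][:6])
s=manip.read_state(); print(s["eef_pos"],s["eef_rot"])
E
```

```text
236 [(175, True, 'z16', np.float64(489.2), np.float64(-31.0), 'z4', np.float64(491.8)), (219, False, 'z16', np.float64(523.4), np.float64(-31.4), 'z4', np.float64(528.1))]
238 [(174, True, 'z16', np.float64(488.5), np.float64(-29.5), 'z4', np.float64(491.0)), (218, False, 'z16', np.float64(522.6), np.float64(-29.9), 'z4', np.float64(527.2))]
205 [(195, True, 'z16', np.float64(504.6), np.float64(-54.2), 'z4', np.float64(508.1)), (232, False, 'z16', np.float64(534.3), np.float64(-55.5), 'z4', np.float64(539.6))]
210 [(195, True, 'z16', np.float64(504.5), np.float64(-50.5), 'z4', np.float64(508.1)), (232, False, 'z16', np.float64(534.3), np.float64(-51.6), 'z4', np.float64(539.6))]
318 [(151, True, 'z16', np.float64(471.3), np.float64(27.5), 'z4', np.float64(472.9)), (188, False, 'z16', np.float64(498.5), np.float64(29.4), 'z4', np.float64(501.7)), (196, True, 'z16', np.float64(504.7), np.float64(29.8), 'z4', np.float64(508.2)), (202, False, 'z16', np.float64(509.4), np.float64(30.1), 'z4', np.float64(513.2))]
324 [(151, True, 'z16', np.float64(471.3), np.float64(31.8), 'z4', np.float64(472.8)), (188, False, 'z16', np.float64(498.5), np.float64(33.8), 'z4', np.float64(501.7)), (258, True, 'z16', np.float64(555.9), np.float64(38.0), 'z4', np.float64(562.5))]
330 [(150, True, 'z16', np.float64(470.6), np.float64(36.0), 'z4', np.float64(472.0)), (234, False, 'z16', np.float64(535.2), np.float64(41.1), 'z4', np.float64(540.6))]
[524.62919213 -15.84835464  -3.51473577] [-3.14128928e+00  2.83944047e-03 -3.13357576e+00]
```

```bash
python3 -m crank '[[0,1.8,0,0,0,0,0],[0,1.8,0,8,0,0,0],[0,1.8,0,14,0,0,0],[0,1.8,0,20,0,0,0],[0,1.8,0,24,0,0,0],[0,1.8,0,24,0,0,0],[0,1.8,0,24,0,0,0]]' 50; python3 -m crank '[[0,0,0,2,0,0,0],[0,0,0,4,0,0,0],[0,0,0,4,0,0,0],[0,0,0,4,0,0,0]]'
```

```text
clock: 18.95
eef_pos: [521.8, -15.8, -29.3]
eef_rot: [3.142, -0.0, -3.133]
wrist_force: [-0.2, 0.5, -0.5]
finger_gap: 20.8
finger_force: 49.8
clock: 19.35
eef_pos: [521.8, -15.8, -33.2]
eef_rot: [3.142, 0.0, -3.133]
wrist_force: [-0.0, 0.7, 0.3]
finger_gap: 20.9
finger_force: 49.8
```

```bash
python3 -m crank '[[0,0,0,1,0,0,0],[0,0,0,1,0,0,0],[0,0,0,1,0,0,0]]'
```

```text
clock: 19.65
eef_pos: [521.9, -15.8, -33.6]
eef_rot: [-3.142, 0.0, -3.133]
wrist_force: [-4.0, 0.1, 9.3]
finger_gap: 20.8
finger_force: 49.9
```

```bash
python3 -m crank '[[45,0,0,0,0,0,0],[45,0,0,0,0,0,0],[45,0,0,0,0,0,0],[45,0,0,0,0,0,0],[45,0,0,-15,0,0,0],[45,0,0,-50,0,0,0],[45,0,0,-100,0,0,0],[45,0,0,-150,0,0,0],[45,0,0,-200,0,0,0],[45,0,0,-200,0,0,0]]'; python3 -m crank '[[45,0,0,0,0,0,0],[45,0,0,0,0,0,0],[0,0,0,0,0,0,0]]'
python3 - <<'E'
from h import *
from cell import manip,optics
s=manip.read_state(); c=optics.calibration("wrist"); p,d=optics.camera("wrist");K,R,t=c["camera_matrix"],c["R"],c["t"]
np.savez("w10.npz",p=p,d=d,K=K,R=R,t=t,pos=s["eef_pos"],rot=s["eef_rot"]); print(s["eef_pos"],s["eef_rot"],s["finger_force"])
vs,us=np.mgrid[0:384,0:512]; X=(np.stack([us,vs,np.ones_like(us)],-1)@np.linalg.inv(K).T*d[...,None]-t)@R
X[d==0]=1e5
for name,yc,zmax in (("gouge",-16.3,45),("hammer",48.6,30)):
    for tx in range(-110,121,10):
        k=(abs(X[...,0]-486.3-tx)<2)&(abs(X[...,1]-yc)<10)&(X[...,2]<80)
        if k.sum()>5:
            q=X[k]; top=q[q[:,2]>np.percentile(q[:,2],95)-2.5]
            print(name,tx,k.sum(),"top",np.percentile(q[:,2],95).round(1),"y",top[:,1].mean().round(1))
r=(p[...,0]>150)&(p[...,1]<60)&(p[...,2]<60)&(abs(X[...,0]-445)<30)&(X[...,1]<-50)
print("grip",r.sum(),X[r].min(0) if r.any() else '',X[r].max(0) if r.any() else '')
E
```

```text
clock: 20.65
eef_pos: [524.3, -15.9, 172.1]
eef_rot: [-3.141, 0.01, -3.133]
wrist_force: [0.1, -0.1, -0.4]
finger_gap: 42.1
finger_force: 0.0
clock: 20.95
eef_pos: [521.1, -15.7, 164.2]
eef_rot: [3.141, -0.003, -3.133]
wrist_force: [0.5, 0.2, -0.2]
finger_gap: 37.4
finger_force: 0.0
[521.11296055 -15.73260883 164.19701172] [ 3.14131237e+00 -2.66829197e-03 -3.13341586e+00] 0.0
gouge -110 63 top 17.0 y -25.7
gouge -100 59 top 17.0 y -25.6
gouge -90 56 top 16.4 y -25.6
gouge -80 55 top 16.3 y -21.9
gouge -70 51 top 15.8 y -17.1
gouge -60 59 top 16.3 y -15.8
gouge -50 51 top 17.0 y -18.3
gouge -40 48 top 16.5 y -16.2
gouge -30 48 top 17.0 y -18.2
gouge -20 47 top 17.2 y -19.5
gouge -10 48 top 17.1 y -19.7
gouge 0 50 top 23.1 y -16.8
gouge 10 44 top 24.7 y -17.4
gouge 20 49 top 23.7 y -16.6
gouge 30 42 top 25.5 y -17.0
gouge 40 46 top 26.7 y -17.4
gouge 50 46 top 29.6 y -16.7
gouge 60 50 top 31.3 y -17.3
gouge 70 44 top 33.7 y -18.0
gouge 80 48 top 35.3 y -17.1
gouge 90 45 top 37.0 y -17.0
gouge 100 41 top 37.3 y -16.8
gouge 110 22 top 32.4 y -17.1
gouge 120 43 top 18.1 y -16.8
hammer -110 38 top 12.9 y 47.5
hammer -100 56 top 24.4 y 49.2
hammer -90 72 top 23.4 y 48.5
hammer -80 56 top 20.2 y 49.5
hammer -70 45 top 20.7 y 49.4
hammer -60 51 top 20.6 y 49.9
hammer -50 42 top 20.8 y 50.2
hammer -40 45 top 21.4 y 50.1
hammer -30 55 top 22.4 y 49.9
hammer -20 54 top 21.8 y 49.9
hammer -10 52 top 22.8 y 50.3
hammer 0 50 top 22.9 y 50.5
hammer 10 50 top 22.5 y 50.0
hammer 20 46 top 22.9 y 49.7
hammer 30 45 top 22.9 y 49.8
hammer 40 45 top 22.9 y 49.8
hammer 50 43 top 22.7 y 50.0
hammer 60 44 top 22.6 y 50.7
hammer 70 40 top 22.5 y 50.9
hammer 80 41 top 22.3 y 49.5
hammer 90 37 top 21.9 y 49.9
hammer 100 32 top 21.1 y 50.3
hammer 110 10 top 17.0 y 56.7
grip 985 [ 437.41628461 -616.50148961 -536.63718779] [ 450.58214251 -124.2503859   178.79106003]
```

Both tools are home: gouge handle top at 37 mm (4+33) and hammer handle top at about 22.9 mm. Next is the lever, with closed fingers pushing the grip from its outer side along the arc.

```bash
python3 -m crank '[[0,0,0,-40,0,0,0],[0,0,0,-40,0,0,0],[0,0,0,-40,0,0,0],[0,0,0,-40,0,0,0]]' 30
python3 - <<'E'
from h import *
from cell import manip
s=manip.read_state(); print(s["finger_gap"]); print(s["eef_pos"],togo(s,[444.7,-185,204],np.pi))
E
```

```text
clock: 21.4
eef_pos: [521.3, -15.7, 204.5]
eef_rot: [3.141, -0.002, -3.133]
wrist_force: [-0.2, 0.1, 0.2]
finger_gap: 2.0
finger_force: 0.0
2.004980431480122
[521.30995344 -15.72494016 204.51630658] (array([  78. , -168.6,    0.6]), array([ 0.   , -0.002,  0.008]))
```

```bash
python3 -m crank '[[0,20,-42,0,0,0,0.008],[0,40,-84,0,0,0,0.008],[0,60,-126,0,0,0,0.008],[0,78,-168.5,0,0,0,0.008],[0,78,-168.5,0,0,0,0.008],[0,78,-168.5,50,0,0,0.008],[0,78,-168.5,95,0,0,0.008],[0,78,-168.5,102,0,0,0.008],[0,78,-168.5,102,0,0,0.008],[0,78,-168.5,102,0,0,0.008]]'
python3 - <<'E'
from h import *
from cell import manip
s=manip.read_state(); print(s["eef_pos"],s["eef_rot"],s["wrist_force"],togo(s,[444.7,-102.8,113.5],np.pi))
E
```

```text
clock: 22.4
eef_pos: [446.2, -185.1, 105.6]
eef_rot: [-3.141, 0.002, -3.141]
wrist_force: [-0.3, 0.1, 0.2]
finger_gap: 0.5
finger_force: 0.0
[ 446.15290667 -185.06844828  105.56847108] [-3.14066628e+00  1.96404371e-03 -3.14093347e+00] [-0.33749593  0.08608455  0.18910087] (array([ 1.4, 82.3, -8. ]), array([-0.001,  0.002,  0.001]))
```

```bash
python3 -m crank '[[0,0,20,-2,0,0,0],[0,0,35,-4,0,0,0],[0,0,45,-5,0,0,0],[0,0,55,-7,0,0,0],[0,0,65,-9,0,0,0],[0,0,75,-10,0,0,0],[0,0,82,-11,0,0,0]]'
python3 - <<'E'
from h import *
from cell import optics
p,d=optics.camera("scene"); c=optics.calibration("scene");K,R,t=c["camera_matrix"],c["R"],c["t"]
vs,us=np.mgrid[0:384,0:512]; X=(np.stack([us,vs,np.ones_like(us)],-1)@np.linalg.inv(K).T*d[...,None]-t)@R
r=(p[...,0]>140)&(p[...,1]<70)&(p[...,2]<70)&(abs(X[...,0]-445)<40)&(abs(X[...,1]+60)<150)&(X[...,2]>20)
print(r.sum(),np.median(X[r],0) if r.any() else '')
E
```

```text
clock: 23.1
eef_pos: [445.1, -102.1, 114.9]
eef_rot: [-3.142, 0.0, -3.141]
wrist_force: [1.3, -2.1, -1.9]
finger_gap: 0.6
finger_force: 1.1
17 [435.97307408 -83.69260946 159.14539347]
```

```bash
python3 -m crank '[[0,0,16,0.5,0,0,0],[0,0,32,2.5,0,0,0],[0,0,47,7,0,0,0],[0,0,62,13.5,0,0,0],[0,0,75,21.5,0,0,0],[0,0,88,31.5,0,0,0],[0,0,96,39,0,0,0]]'; python3 -m crank '[[0,0,6.5,8,0,0,0],[0,0,11,14,0,0,0],[0,0,15,20.5,0,0,0],[0,0,19,28,0,0,0],[0,0,23,36,0,0,0],[0,0,23,36,0,0,0],[0,0,23,36,0,0,0]]'
cat > lev.py <<'E'
from h import *
from cell import optics
p,d=optics.camera("scene"); c=optics.calibration("scene");K,R,t=c["camera_matrix"],c["R"],c["t"]
vs,us=np.mgrid[0:384,0:512]; X=(np.stack([us,vs,np.ones_like(us)],-1)@np.linalg.inv(K).T*d[...,None]-t)@R
r=(p[...,0]>120)&(p[...,1]<70)&(p[...,2]<70)&(abs(X[...,0]-445)<40)&(abs(X[...,1]+30)<180)&(X[...,2]>10)
print(r.sum(),np.median(X[r],0) if r.any() else '')
E
python3 lev.py
```

```text
clock: 23.85
eef_pos: [444.8, -5.9, 74.7]
eef_rot: [3.141, -0.001, -3.141]
wrist_force: [0.1, -0.6, 2.0]
finger_gap: 0.5
finger_force: 0.8
clock: 24.55
eef_pos: [445.1, 16.1, 39.7]
eef_rot: [-3.142, -0.0, -3.141]
wrist_force: [0.1, 0.9, -0.1]
finger_gap: 0.4
finger_force: 0.0
36 [439.11974808  52.25454712  32.21841495]
```

The lever is shut: the grip is level at z≈32 mm. Retreat upward and verify.

```bash
python3 -m crank '[[0,0,0,-20,0,0,0],[0,0,0,-60,0,0,0],[0,0,0,-110,0,0,0],[0,0,0,-160,0,0,0],[0,0,0,-180,0,0,0],[0,0,0,-180,0,0,0],[0,0,0,-180,0,0,0],[0,0,0,-180,0,0,0]]'
python3 lev.py
python3 - <<'E'
from h import *
from cell import manip,optics
s=manip.read_state(); c=optics.calibration("wrist"); p,d=optics.camera("wrist");K,R,t=c["camera_matrix"],c["R"],c["t"]
vs,us=np.mgrid[0:384,0:512]; X=(np.stack([us,vs,np.ones_like(us)],-1)@np.linalg.inv(K).T*d[...,None]-t)@R; X[d==0]=1e5
for n,yc in (("gouge",-16.3),("hammer",49.5)):
    for tx in (-110,-90,-60,-20,20,60,90,105):
        k=(abs(X[...,0]-486.3-tx)<3)&(abs(X[...,1]-yc)<6)&(X[...,2]<80)
        if k.sum()>5: print(n,tx,np.percentile(X[k][:,2],90).round(1))
r=(p[...,0]>140)&(p[...,1]<60)&(p[...,2]<60)&(X[...,2]<60)&(abs(X[...,0]-445)<30); print("grip",r.sum(),np.median(X[r],0) if r.any() else '')
f=np.load("top0.npz"); q,_=optics.camera("top"); D=np.abs(q.astype(int)-f["p"]).sum(2)>90
for n,(u,v) in dict(jar=(155,225),bottle=(288,232),wax=(380,194)).items(): print(n,D[v-14:v+15,u-14:u+15].sum())
E
```

```text
clock: 25.4
eef_pos: [444.5, 16.0, 218.5]
eef_rot: [3.142, -0.002, -3.142]
wrist_force: [0.1, 0.5, 0.1]
finger_gap: 0.7
finger_force: 0.0
38 [439.20725821  54.72019671  31.58304646]
gouge -110 11.7
gouge -90 12.5
gouge -60 14.4
gouge -20 15.8
gouge 20 23.1
gouge 60 31.2
hammer -110 21.4
hammer -90 22.7
hammer -60 21.8
hammer -20 22.2
hammer 20 22.6
hammer 60 23.2
grip 146 [445.24726674  60.93297856  35.94906598]
jar 0
bottle 235
wax 0
```

```bash
python3 -c "
from cell import manip; print(manip.sign_off())"
```

```text
the job is handed in; nothing more can be done
None
```

I laid the hammer and gouge in their cutouts and snapped the lever shut over them, then handed the job in at about 25 s; the hand-in gave no verdict. The last depth readings fit both tools being home with the lever closed. The jar and wax look unmoved, and the bottle check was inconclusive, though no contact near it showed.

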